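# Load a frame rail into the corner press and hold the third click

### The job

Pick up the loose wooden rail and slide it, mitred end first, into the channel of the corner press until its mitre closes on the rail already standing there. Then take the press lever by its black handle and pull it round clockwise three clicks, no more, so that the rubber foot clamps the rail, leaving the things lying around alone. The lever springs back if you let go: finish while still holding the handle at the third click.

Things in the scene. Friction and masses are not known exactly. Their poses are not given: they have to be found in the camera images.
- press: Corner press for picture frames: navy housing, steel bed 75 mm above the table. Origin on the table under the channel's centre line; housing from -90 to +190 mm in its x, -90 to +130 in its y. The channel for the rail runs along its +y on the bed, open above and at its -y end. Two columns diagonally across the corner carry a bar, 90 to 112 mm above the bed, with screw, wheel and lever.
- channel_mouth (a point): Middle of the channel's open end at bed height; in the press frame x 0, y -93, z 75 mm. The channel is 40 mm wide between steel fences 15 mm high; over the last 22 mm at the mouth they flare out to about 53 mm. A rail that is home sticks out 72 mm past the housing here.
- corner (a point): Middle of the fixed, standing rail's mitred face at bed height; in the press frame x 0, y +39, z 75 mm. The standing rail (same wood and section) runs off to the press's +x and its 45 degree mitre closes the channel's far end. The loose rail is home when rail_mitre lies here.
- rail: The loose wooden rail, 38 mm wide (x), 220 long (y), 22 thick (z), about 0.1 kg, flat on the table. Origin: centre of its underside. Its +y end is mitred at 45 degrees: long edge (220 mm) on its -x side, short edge (182 mm) on its +x side; the -y end is square. Turned as the press is (same x, y, z directions) it fits the channel with 1 mm free on each side.
- rail_mitre (a point): Middle of the rail's mitred end face on its underside; in the rail's frame x 0, y +91 mm, z 0.
- lever: Steel lever and toothed wheel, turning level about the screw; origin on the screw's axis. A return spring (6 to 7 N at the handle) keeps it against its stop; pull it clockwise seen from above, 1.16 rad at most. As a tooth climbs the pawl the pull rises to 8 to 11 N; past the tooth, at the click, it drops to 2 to 5 N, then rises for the next. Let go, it springs right back: the clicks do not lock.
- handle (a point): Middle of the lever's upright black handle, a revolving cylinder 26 mm thick and 62 mm tall with a free top, 130 mm from the screw's axis; this point is 30 mm below its top and 32 mm above its lower end, about 255 mm above the table, the highest part of the press.
- screw_axis (a point): Point on the vertical axis about which the lever turns, on top of the hub above the head; in the press frame x 0, y +30 mm.
- ring: Dark index ring under the wheel with the sprung, round-nosed pawl in a brass block; origin on the screw's axis. Set differently each time, then fixed: the first tooth tip passes the pawl 0.15 to 0.35 rad from the lever's rest, the next every 0.21 rad (27 mm at the handle): handle at 2.47, 2.26, 2.05, 1.84 rad from x in this frame (clicks 1 to 4). The pull is lowest some 0.07 rad past a tip.
- foot: Sprung rubber pressure foot under the head, 34 x 28 mm; origin on the screw's axis at its underside. At rest it hangs 29 mm above the bed, 7 mm above the top of a rail in the channel; each click lowers it 3 mm and it meets the rail before the third click.
- glue_bottle: Bystander: yellow glue bottle, 62 mm thick, 170 mm tall, standing.
- mallet: Bystander: rubber mallet lying on its side, 250 mm long, head 60 mm high.
- try_square: Bystander: carpenter's square lying flat, dark wooden stock and 150 mm steel blade, 18 mm high.
- offcut: Bystander: short piece of rail, 70 x 38 x 22 mm.
- tape_measure: Bystander: yellow tape measure, 68 x 34 x 62 mm.
- small_frame: Bystander: finished wooden frame lying flat, 200 x 250 mm, 22 mm high.
- nail_box: Bystander: open blue box of nails, 100 x 140 x 45 mm.

How it is judged:
By the outcome, as a careful person would: the job done as asked, in the order asked, and still so for the second after the job is handed in, while the arm keeps its last pose, push and grip.
It also fails if it takes over 72 s, if anything falls off the work surface, if the arm or the gripper's body presses on something with over 40 N, if the wrist force passes 120 N, or if a joint passes its speed limit or range.

### The arm

A 6-joint arm with a two-finger parallel gripper is mounted at the origin on the work surface. World frame = base frame: x ahead of the robot, y to its left, z up, the work surface at z = 0. Lengths are in m, angles in rad, forces in N, time in s.
With the tool pointing down it reaches from about 0.35 to 0.975 m from the base axis. Payload 4.9 kg.
Tool frame: the origin (TCP) lies between the finger pads, 19 mm behind the fingertips; this is the grasp point; z points along the fingers, y is the line along which they close (so a half turn about z gives the same grasp; the last joint's range is limited). The gripper opens to 85 mm and grips with 20 to 120 N. Pads are 22 mm wide; open, the fingers measure 114 mm over their backs; the gripper's body (76 mm by 85 mm) begins 54 mm behind the grasp point. The pads swing forward as they close: fully open they stand 13 mm farther back than shut.
Start: joints at [1.112, 0.053, 1.613, -0, 1.476, -0.119], TCP at [0.208, 0.589, 0.25] pointing down, gripper open.
Joint ranges: [-3.01, 3.01], [-1.01, 2.22], [0.06, 2.58], [-1.02, 4.17], [0.09, 2.62], [-3.14, 3.14]. Speed limits (rad/s): [2.57, 2.57, 3.14, 3.14, 3.14, 3.14].

### API

Orientations are given as a rotation vector (axis times angle).
In Python, from bench import manip, vision, job gives the robot as it stands.
- The arm moves only by the tool carry_out, never from a script. Its argument "steps" is a list of rows, each an object of numbers: "tx", "ty", "tz": the shift along the world's x, y, z in mm; "yaw": the turn about the world's z in rad. A call has exactly 8 rows; each row is the pose to reach, as a shift and turn from the pose commanded when the call began; what a row does not reach only later rows make up. A row lasts 1/10 s, in which the tool goes at most 50 mm and 8.59 degrees, less where a joint would pass 70% of its speed; a pose out of reach is approached as far as the arm can. A call with a gripper value outside its range is refused whole. "hand" is the opening, from -1 (shut) to 1 (fully open), set as the call begins (left out, the last holds). The fingers move at their own pace and stop on an object; the grip force is fixed at half the most. Time passes only in rows, so rows that repeat a pose let the fingers close, or fill a call up. It gives the time, the measured TCP pose, the force, the opening and the grip force at its end, in the units of the state.
- manip.sense(): the state, without advancing time (a new reading comes with each control period).
- vision.grab_frame(name): name is "side" or "top"; returns a dict with "image" (420x560x3 uint8, blue, green, red), "fx", "fy", "cx", "cy" (pixels), "dist_coeffs" ([k1, k2, p1, p2, k3] as OpenCV has them; the pictures are not rectified), "rvec" (rotation vector, rad) and "tvec" (3), from world to camera coordinates, as OpenCV has them. Camera axes: x right, y down, z forward; pixel columns grow to the right and rows downward; lengths in m; the calibration is good to about 2 mm. A picture is of the moment at which its call begins. There is no depth.
- job.finish_job(): hands the job in; it is judged then, once.
The state is a dict: "clock": time; "joint_positions": joint angles; "qvel": joint speeds; "tau": joint torques, N m; "eef_pos": TCP position; "eef_rot": TCP orientation; "ft_force": force on the tool from outside, world axes, zero at the start; "wrist_torque": the same for the moment, N m; "width": finger opening in m; "finger_force": force on a finger pad.
Only numpy, scipy, OpenCV 4.12 (cv2) and the standard library are available. Lean on these libraries where they do the work, as an engineer would, in place of code of your own. Each camera call takes 0.05 s, during which the arm holds its last target. There are 200 camera calls.

## Working session

There is one attempt and no reset: what is moved stays moved. The work goes in short steps, Python scripts to look and compute and a tool call to move; the robot and the scene stay as the last step left them, time stands still between calls to the robot, and variables do not carry over. Pictures are saved under pics/ and viewed, at most 10 in all, crops included, and the job is handed in when it is done.

Besides the shell and the picture viewer there is one more tool, called after ">>>" by a JSON object that holds its "name" and its "arguments". carry_out: Moves the arm, as the interface text tells. Its arguments: {"type":"object","properties":{"steps":{"type":"array"},"hand":{"type":"number"}},"required":["steps"]}

```bash
mkdir -p pics; python3 - <<'E'
from bench import manip, vision, job
import cv2,pickle
for n in("side","top"):
    f=vision.grab_frame(n); cv2.imwrite(f"pics/{n}0.png",f["image"]); pickle.dump(f,open(f"{n}0.pkl","wb"))
    print({k:v for k,v in f.items() if k!="image"})
print(manip.sense())
E
```

```text
{'fx': 410.35381721711644, 'fy': 410.35381721711644, 'cx': 283.9056463051343, 'cy': 209.3658740943305, 'dist_coeffs': array([0.03996583, 0.        , 0.        , 0.        , 0.        ]), 'rvec': array([ 2.17716729, -0.22077731,  0.08616679]), 'tvec': array([-0.50950784,  0.21189184,  1.24752483])}
{'fx': 473.51628853425876, 'fy': 473.51628853425876, 'cx': 282.1293875536011, 'cy': 212.62311213905542, 'dist_coeffs': array([-0.04676674,  0.        ,  0.        ,  0.        ,  0.        ]), 'rvec': array([ 2.21975187, -2.16253347,  0.1006594 ]), 'tvec': array([-0.03322986,  0.53906244,  1.64567946])}
{'clock': 0.1, 'joint_positions': array([ 1.11200590e+00,  5.33182687e-02,  1.61412395e+00, -1.95465951e-05,
        1.47601435e+00, -1.19021767e-01]), 'qvel': array([-0.00027615, -0.00201815, -0.0008619 , -0.00135359,  0.00149796,
       -0.00106483]), 'tau': array([ 1.59613438e-05, -3.94904137e+01, -3.71361852e+01, -1.02973577e-04,
        3.91925001e-03,  2.04844679e-05]), 'eef_pos': array([0.20807866, 0.58879467, 0.24888848]), 'eef_rot': array([-5.31054136e-01, -3.09586157e+00,  2.81473677e-03]), 'ft_force': array([-0.04593384, -0.0389373 ,  0.49430108]), 'wrist_torque': array([ 0.00511942, -0.05216055,  0.01587143]), 'finger_force': 0.0, 'width': 0.08536289827009895}
```

View pics/top0.png

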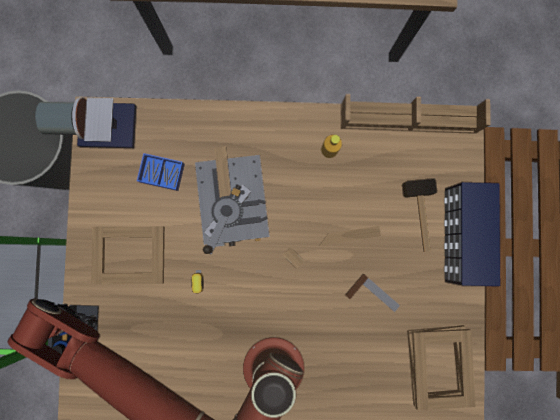

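View pics/side0.png

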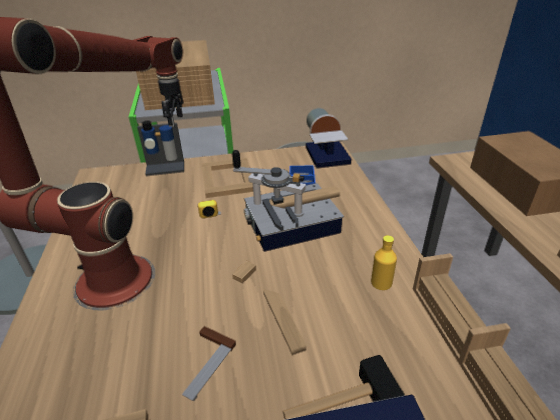

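The top view shows the press around (232,200), its lever handle at (207,250), and the loose rail faintly near (350,238). In the side view the rail runs from (265,292) to (302,348). I'll enlarge both next.

```bash
cat > h.py <<'E'
import cv2,numpy as np,pickle
def ray(f,uv):
    K=np.array([[f["fx"],0,f["cx"]],[0,f["fy"],f["cy"]],[0,0,1]])
    p=cv2.undistortPoints(np.array(uv,float).reshape(-1,1,2),K,f["dist_coeffs"]).reshape(-1,2)
    R=cv2.Rodrigues(f["rvec"])[0]; d=np.c_[p,np.ones(len(p))]@R
    return -R.T@f["tvec"],d
def plane(f,uv,z):
    c,d=ray(f,uv); return c+d*((z-c[2])/d[:,2])[:,None]
def proj(f,P):
    K=np.array([[f["fx"],0,f["cx"]],[0,f["fy"],f["cy"]],[0,0,1]])
    return cv2.projectPoints(np.array(P,float).reshape(-1,3),f["rvec"],f["tvec"],K,f["dist_coeffs"])[0].reshape(-1,2)
def tri(f,u,g,v):
    (c1,a),(c2,b)=ray(f,[u]),ray(g,[v]); a=a[0];b=b[0]
    s=np.linalg.lstsq(np.c_[a,-b],c2-c1,rcond=None)[0]; p,q=c1+a*s[0],c2+b*s[1]
    return (p+q)/2,np.linalg.norm(p-q)
load=lambda n:pickle.load(open(n+".pkl","rb"))
def crop(im,x,y,w,h,s,name):
    c=cv2.resize(im[y:y+h,x:x+w],None,fx=s,fy=s,interpolation=cv2.INTER_CUBIC)
    for i in range(0,w,20): cv2.putText(c,str(x+i),(i*s,8),0,.3,(0,0,255)); cv2.line(c,(i*s,0),(i*s,4),(0,0,255))
    for j in range(0,h,20): cv2.putText(c,str(y+j),(0,j*s+4),0,.3,(0,0,255)); 
    return c
E
python3 - <<'E'
from h import *
t,s=load("top0"),load("side0")
def st(c):
    l=cv2.cvtColor(c,cv2.COLOR_BGR2LAB); l[...,0]=cv2.createCLAHE(3,(4,4)).apply(l[...,0]); return cv2.cvtColor(l,cv2.COLOR_LAB2BGR)
a=crop(t["image"],190,140,100,116,5,""); b=crop(st(t["image"]),285,215,100,55,3,"")
cv2.imwrite("pics/t1.png",a)
c=crop(st(s["image"]),225,260,100,100,4,"")
o=np.zeros((400,700,3),np.uint8); o[:165,:300]=b; o[:400,300:700]=c; cv2.imwrite("pics/r1.png",o)
cv2.imwrite("pics/s1.png",crop(s["image"],220,140,130,110,6,"")[:600])
E
```

```text
(no output)
```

View pics/t1.png

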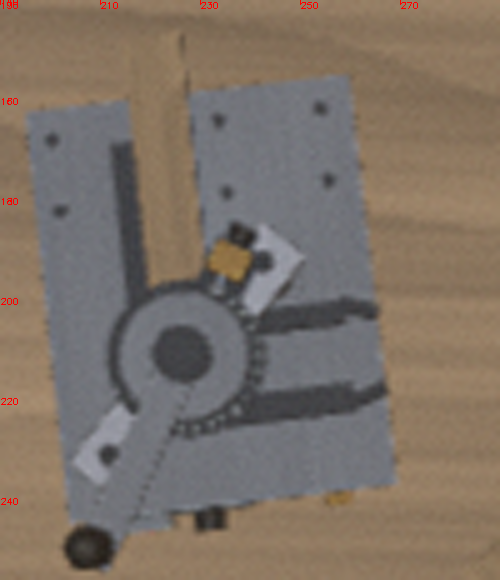

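View pics/r1.png

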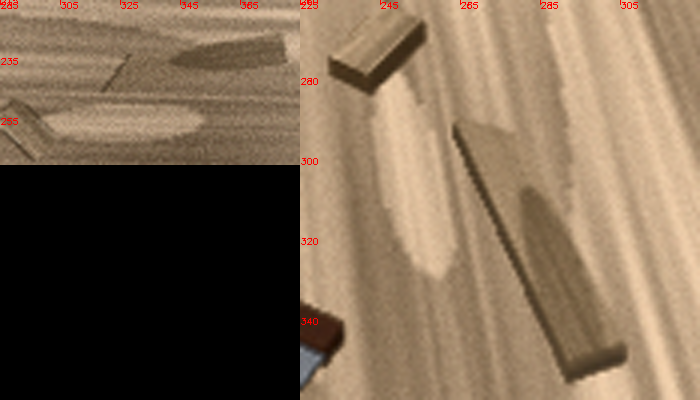

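View pics/s1.png

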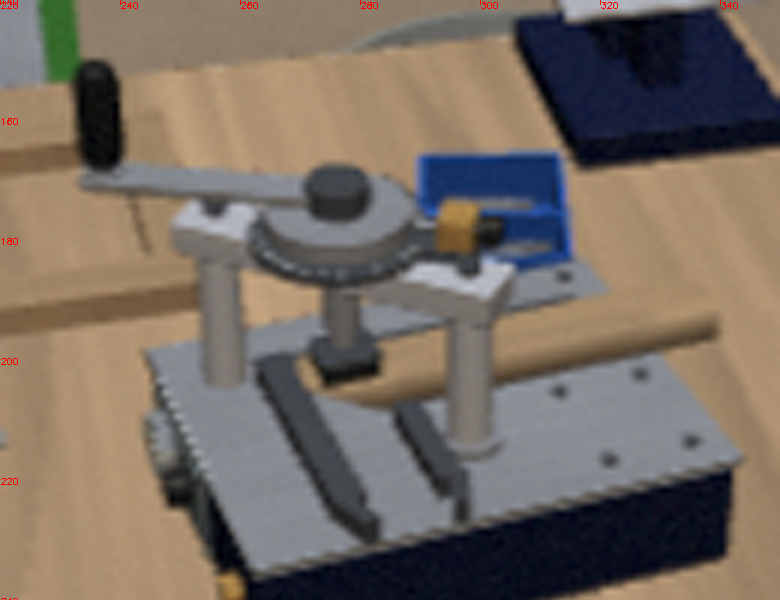

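The crops show:
- **Top, press:** bed corners near (195,163), (260,155), (269,237) and (204,245), hub at (226,210), handle at (207,249), and the channel opening at right around (267,209).
- **Top, rail:** the mitre runs (328,233) to (319,246) and the square end is near (380,231).
- **Side, rail:** corners at (263,291), (279,293), (307,347) and (292,351).
- **Side, handle:** from (236,151) to (237,167).

```bash
python3 - <<'E'
from h import *
np.set_printoptions(precision=4,suppress=True)
t,s=load("top0"),load("side0")
def cc(p,x,y,k,ox=0): p=np.array(p,float); return np.c_[(p[:,0]-ox+.5)/k-.5+x,(p[:,1]+.5)/k-.5+y]
bt=plane(t,cc([(27,113),(350,75),(395,485),(72,525)],190,140,5),.075)
bs=plane(s,cc([(148,350),(600,265),(742,460),(258,577)],220,140,6),.075)
for n,b in(("top",bt),("side",bs)):
    print(n,b[:,:2].tolist(),[np.linalg.norm(b[i]-b[i-1]) for i in range(4)])
# order TL(y+,x+) TR(y-,x+) BR(y-,x-) BL(y+,x-)
loc=np.array([(190,130),(190,-90),(-90,-90),(-90,130)])/1000
def fit(l,w):
    A,B=l-l.mean(0),w-w.mean(0); a=np.arctan2((A[:,0]*B[:,1]-A[:,1]*B[:,0]).sum(),(A*B).sum())
    R=np.array([[np.cos(a),-np.sin(a)],[np.sin(a),np.cos(a)]]); o=w.mean(0)-R@l.mean(0); return a,o,np.abs(l@R.T+o-w).max()
print(fit(loc,bt[:,:2]))
side=np.array([(-90,130),(190,130),(190,-90),(-90,-90)])/1000
print(fit(side,bs[:,:2]))
rt=plane(t,cc([(103,92),(130,55),(284,35),(287,63)],285,215,3),.022)[:,:2]
rs=plane(s,cc([(453,125),(515,133),(627,348),(567,364)],225,260,4,300),.022)[:,:2]
rl=np.array([(-19,110),(19,72),(19,-110),(-19,-110)])/1000
for r in(rt,rs): print(r.tolist(),[np.linalg.norm(r[i]-r[i-1]) for i in range(4)],fit(rl,r))
h=lambda p:cc([p],190,140,5)[0]
print("hub",tri(t,h((182,354)),s,cc([(337,178)],220,140,6)[0]))
print("handle top",tri(t,h((86,550)),s,cc([(96,68)],220,140,6)[0]), "mid",tri(t,h((88,547)),s,cc([(98,113)],220,140,6)[0]))
print("pawl block",tri(t,h((229,258)),s,cc([(458,215)],220,140,6)[0]))
# fence ends on top z=.09
print("fence mid lines top", plane(t,cc([(372,313),(380,385),(255,320),(245,405)],190,140,5),.09)[:,:2].tolist())
E
```

```text
top [[0.7008324648716704, 0.28460311216118095], [0.7333295656938279, 0.064170619420338], [0.45295514733199427, 0.025497719255679167], [0.4201867014938378, 0.24306961532066107]] [np.float64(0.28370244246697607), np.float64(0.22281504755690817), np.float64(0.28302898734737786), np.float64(0.22002568259173627)]
side [[0.4242243975874047, 0.24429282920391027], [0.7098210005698611, 0.2771755452350634], [0.7330057091774629, 0.06254802300962414], [0.4562696067104685, 0.018563484743373437]] [np.float64(0.22799261474513727), np.float64(0.28748337803898205), np.float64(0.21587613117213958), np.float64(0.2802097607420521)]
(np.float64(0.14425320650003257), array([0.5302, 0.1274]), np.float64(0.0022804957016320793))
(np.float64(0.13163400433994482), array([0.5339, 0.1243]), np.float64(0.004657537658765504))
[[0.42819419616149956, -0.15120563956859362], [0.47220423696021346, -0.18200619107294289], [0.5003268919543434, -0.3631955424252481], [0.4675102674834553, -0.36710053342556676]] [np.float64(0.21944557105967485), np.float64(0.05371738698109332), np.float64(0.18335884153044807), np.float64(0.03
[... 314 characters left out ...]
04625), np.float64(0.04489645594699673), np.float64(0.19163752679309012), np.float64(0.0385739926120591)] (np.float64(0.19000120220229075), array([ 0.465 , -0.2601]), np.float64(0.007251843632957944))
hub (array([0.527 , 0.1569, 0.2273]), np.float64(0.0011683505500923684))
handle top (array([0.4065, 0.2036, 0.2835]), np.float64(0.002962347277778614)) mid (array([0.4067, 0.2066, 0.2552]), np.float64(0.00016435991083312053))
pawl block (array([0.5884, 0.1315, 0.2111]), np.float64(0.00031989691774456677))
fence mid lines top [[0.5681355470324051, 0.04403703927660706], [0.5195970934392824, 0.037274431912927335], [0.5612620698967897, 0.12275444501791186], [0.5037002557981094, 0.1276370220542519]]
```

>>> {"name": "carry_out", "arguments": {"steps": [{"tx": 15,"ty": -35,"tz": 30,"yaw": -0.06},{"tx": 35,"ty": -70,"tz": 60,"yaw": -0.12},{"tx": 60,"ty": -105,"tz": 85,"yaw": -0.18},{"tx": 85,"ty": -145,"tz": 100,"yaw": -0.24},{"tx": 110,"ty": -185,"tz": 115,"yaw": -0.3},{"tx": 135,"ty": -225,"tz": 130,"yaw": -0.36},{"tx": 160,"ty": -265,"tz": 140,"yaw": -0.42},{"tx": 180,"ty": -305,"tz": 150,"yaw": -0.5}], "hand": 1}}

```text
clock: 0.9
eef_pos: [0.389, 0.2824, 0.4001]
eef_rot: [1.285, 2.867, -0.0]
ft_force: [1.0, 0.4, -1.5]
width: 0.0855
finger_force: 0.0
```

>>> {"name": "carry_out", "arguments": {"steps": [{"tx": 10,"ty": -45,"tz": 0,"yaw": -0.07},{"tx": 20,"ty": -90,"tz": 0,"yaw": -0.14},{"tx": 30,"ty": -135,"tz": 0,"yaw": -0.21},{"tx": 40,"ty": -180,"tz": 0,"yaw": -0.28},{"tx": 50,"ty": -225,"tz": -10,"yaw": -0.35},{"tx": 60,"ty": -270,"tz": -25,"yaw": -0.42},{"tx": 70,"ty": -310,"tz": -45,"yaw": -0.49},{"tx": 75,"ty": -350,"tz": -65,"yaw": -0.553}]}}

```text
clock: 1.7
eef_pos: [0.4633, -0.0677, 0.334]
eef_rot: [2.019, 2.407, 0.0]
ft_force: [1.0, -0.4, 0.7]
width: 0.0855
finger_force: 0.0
```

>>> {"name": "carry_out", "arguments": {"steps": [{"tx": 2,"ty": -40,"tz": -25,"yaw": 0},{"tx": 4,"ty": -80,"tz": -50,"yaw": 0},{"tx": 6,"ty": -120,"tz": -75,"yaw": 0},{"tx": 8,"ty": -160,"tz": -100,"yaw": 0},{"tx": 10,"ty": -195,"tz": -130,"yaw": 0},{"tx": 12,"ty": -225,"tz": -160,"yaw": 0},{"tx": 14,"ty": -250,"tz": -190,"yaw": 0},{"tx": 15,"ty": -266,"tz": -215,"yaw": 0}]}}

```text
clock: 2.5
eef_pos: [0.4774, -0.333, 0.1176]
eef_rot: [-2.016, -2.407, 0.0]
ft_force: [1.0, 1.5, 0.4]
width: 0.0857
finger_force: 0.0
```

>>> {"name": "carry_out", "arguments": {"steps": [{"tx": 0,"ty": 0,"tz": -25},{"tx": 0,"ty": 0,"tz": -50},{"tx": 0,"ty": 0,"tz": -70},{"tx": 0,"ty": 0,"tz": -85},{"tx": 0,"ty": 0,"tz": -93},{"tx": 0,"ty": 0,"tz": -97},{"tx": 0,"ty": 0,"tz": -97},{"tx": 0,"ty": 0,"tz": -97}]}}

```text
invalid input at $.steps[0]: expected keys tx, ty, tz, yaw
```

>>> {"name": "carry_out", "arguments": {"steps": [{"tz": 0},{"tz": 0},{"tz": 0},{"tz": 0},{"tz": 0},{"tz": 0},{"tz": 0},{"tz": 0}], "hand": -1}}

```text
invalid input at $.steps[0]: expected keys tx, ty, tz, yaw
```

>>> {"name": "carry_out", "arguments": {"steps": [{"tz": 10},{"tz": 30},{"tz": 60},{"tz": 90},{"tz": 110},{"tz": 120},{"tz": 120},{"tz": 120}]}}

```text
invalid input at $.steps[0]: expected keys tx, ty, tz, yaw
```

```bash
python3 - <<'E'
from h import *
from bench import manip,vision
for n in("side","top"):
    f=vision.grab_frame(n); pickle.dump(f,open(f"{n}1.pkl","wb"))
    im=f["image"]
    if n=="side": a=crop(im,200,220,160,120,4,"")
    else: b=crop(im,300,170,110,110,4,"")
o=np.zeros((480,640+0,3),np.uint8); o[:]=a; cv2.imwrite("pics/s2.png",o); cv2.imwrite("pics/t2.png",b)
m=np.zeros((360,790,3),np.uint8); m[:360,:480]=cv2.resize(a,(480,360)); m[:310,480:]=cv2.resize(b,(310,310)); cv2.imwrite("pics/both2.png",m)
print(manip.sense()["wrist_torque"])
E
```

```text
[ 0.05395865 -0.03819458 -0.00666912]
```

View pics/both2.png

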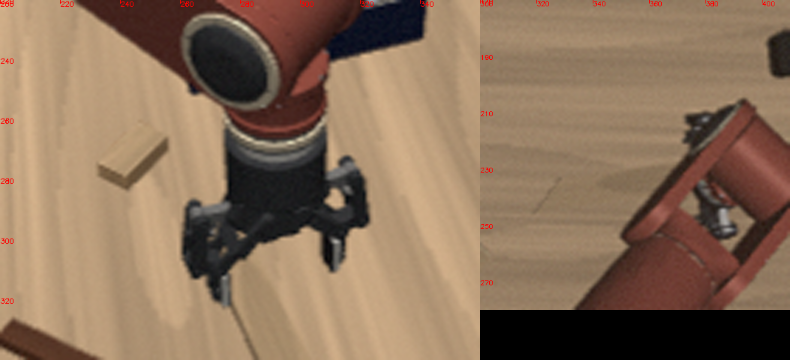

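The moves were refused because all four keys are required. In this picture the open gripper stands over the rail's rear end in line with it, with the rail showing below the fingers from about (278,322) in side view.

>>> {"name": "carry_out", "arguments": {"steps": [{"tx": 0,"ty": 0,"tz": -25,"yaw": 0},{"tx": 0,"ty": 0,"tz": -50,"yaw": 0},{"tx": 0,"ty": 0,"tz": -70,"yaw": 0},{"tx": 0,"ty": 0,"tz": -85,"yaw": 0},{"tx": 0,"ty": 0,"tz": -93,"yaw": 0},{"tx": 0,"ty": 0,"tz": -97,"yaw": 0},{"tx": 0,"ty": 0,"tz": -97,"yaw": 0},{"tx": 0,"ty": 0,"tz": -97,"yaw": 0}]}}

```text
clock: 3.4
eef_pos: [0.4789, -0.3322, 0.0241]
eef_rot: [2.014, 2.409, -0.0]
ft_force: [0.8, -0.4, 0.0]
width: 0.0856
finger_force: 0.0
```

>>> {"name": "carry_out", "arguments": {"steps": [{"tx": 0,"ty": 0,"tz": 0,"yaw": 0},{"tx": 0,"ty": 0,"tz": 0,"yaw": 0},{"tx": 0,"ty": 0,"tz": 0,"yaw": 0},{"tx": 0,"ty": 0,"tz": 0,"yaw": 0},{"tx": 0,"ty": 0,"tz": 0,"yaw": 0},{"tx": 0,"ty": 0,"tz": 0,"yaw": 0},{"tx": 0,"ty": 0,"tz": 0,"yaw": 0},{"tx": 0,"ty": 0,"tz": 0,"yaw": 0}], "hand": -1}}

```text
clock: 4.2
eef_pos: [0.4788, -0.3322, 0.0238]
eef_rot: [2.014, 2.409, -0.0]
ft_force: [0.4, 0.0, 5.0]
width: 0.0365
finger_force: 62.0
```

>>> {"name": "carry_out", "arguments": {"steps": [{"tx": 0,"ty": 0,"tz": 10,"yaw": 0},{"tx": 0,"ty": 0,"tz": 35,"yaw": 0},{"tx": 0,"ty": 0,"tz": 65,"yaw": 0},{"tx": 0,"ty": 0,"tz": 90,"yaw": 0},{"tx": 15,"ty": 25,"tz": 100,"yaw": -0.01},{"tx": 35,"ty": 60,"tz": 100,"yaw": -0.02},{"tx": 55,"ty": 90,"tz": 100,"yaw": -0.03},{"tx": 70,"ty": 115,"tz": 100,"yaw": -0.037}]}}

```text
clock: 5.0
eef_pos: [0.5484, -0.2149, 0.1226]
eef_rot: [-2.058, -2.372, 0.0]
ft_force: [-0.1, 0.1, -1.2]
width: 0.0366
finger_force: 61.2
```

>>> {"name": "carry_out", "arguments": {"steps": [{"tx": 10,"ty": 12,"tz": 0,"yaw": 0},{"tx": 18,"ty": 25,"tz": 0,"yaw": 0},{"tx": 23,"ty": 35,"tz": 0,"yaw": 0},{"tx": 25,"ty": 39,"tz": -5,"yaw": 0},{"tx": 25,"ty": 39,"tz": -10,"yaw": 0},{"tx": 25,"ty": 39,"tz": -10,"yaw": 0},{"tx": 25,"ty": 39,"tz": -10,"yaw": 0},{"tx": 25,"ty": 39,"tz": -10,"yaw": 0}]}}

```text
clock: 5.8
eef_pos: [0.5731, -0.1783, 0.1131]
eef_rot: [2.06, 2.371, -0.0]
ft_force: [-0.4, 1.2, -1.8]
width: 0.0364
finger_force: 61.2
```

```bash
python3 - <<'E'
from h import *
from bench import manip,vision
f=vision.grab_frame("side"); g=vision.grab_frame("top")
pickle.dump(f,open("side2.pkl","wb"));pickle.dump(g,open("top2.pkl","wb"))
a=crop(f["image"],210,170,150,120,4,""); b=crop(g["image"],220,170,100,100,3,"")
cv2.imwrite("pics/s3.png",a)
m=np.zeros((480,790,3),np.uint8); m[:384,:480]=cv2.resize(a,(480,384)); m[:300,480:780]=b; cv2.imwrite("pics/both3.png",m)
print(manip.sense()["eef_pos"],manip.sense()["eef_rot"],manip.sense()["wrist_torque"])
E
```

```text
[ 0.57330821 -0.1782078   0.11328049] [2.05983890e+00 2.37145620e+00 8.28925276e-05] [-0.03585218 -0.00427153 -0.00606197]
```

View pics/both3.png

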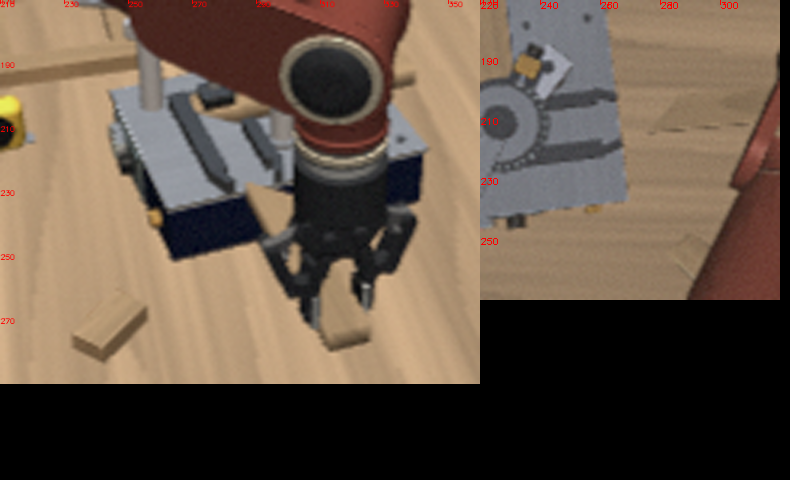

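```bash
python3 - <<'E'
from h import *
np.set_printoptions(precision=4,suppress=True)
t,g,s=load("top0"),load("top2"),load("side2")
def cc(p,x,y,k): p=np.array(p,float); return (p+.5)/k-.5+np.array([x,y])
a=.14;o=np.array([.5305,.1268]);R=np.array([[np.cos(a),-np.sin(a)],[np.sin(a),np.cos(a)]])
P=lambda w:(w[:,:2]-o)@R
f=plane(t,cc([(258,333),(345,320),(240,398),(350,385)],190,140,5),.09)
print("fence inner",P(f), "z.075", P(plane(t,cc([(258,333),(345,320),(240,398),(350,385)],190,140,5),.075)))
r=plane(g,cc([(168,133),(270,124)],220,170,3),.112)
print("long edge",r[:,:2],P(r)); d=r[0]-r[1]; print("yaw",np.arctan2(-d[0],d[1]))
print("TCP",P(np.array([[.5733,-.1782,0]])))
# side: tip & left bottom rear corner of top face
rs=plane(s,cc(np.array([(246,185),(320,320)])/.8,210,170,4),.112); print(P(rs))
E
```

```text
fence inner [[ 0.0209 -0.0094]
 [ 0.0231 -0.0686]
 [-0.0214  0.0074]
 [-0.021  -0.0671]] z.075 [[ 0.0224 -0.0085]
 [ 0.0245 -0.0683]
 [-0.0203  0.0084]
 [-0.02   -0.0667]]
long edge [[ 0.5277  0.0037]
 [ 0.5407 -0.1092]] [[-0.02   -0.1215]
 [-0.0228 -0.2351]]
yaw 0.11496479498203249
TCP [[-0.0002 -0.308 ]]
[[-0.0196 -0.1282]
 [-0.0224 -0.3242]]
```

The rail's tip is at press x ≈ −20 mm (ideal −19) and y ≈ −122 mm, so it is in line with the mouth. I'll lower it and advance.

>>> {"name": "carry_out", "arguments": {"steps": [{"tx": 0,"ty": 0,"tz": -8,"yaw": 0},{"tx": 0,"ty": 0,"tz": -13,"yaw": 0},{"tx": -2,"ty": 12,"tz": -13,"yaw": 0},{"tx": -4,"ty": 25,"tz": -13,"yaw": 0},{"tx": -5,"ty": 37,"tz": -13,"yaw": 0},{"tx": -7,"ty": 50,"tz": -13,"yaw": 0},{"tx": -9,"ty": 62,"tz": -13,"yaw": 0},{"tx": -10,"ty": 70,"tz": -13,"yaw": 0}]}}

```text
clock: 6.7
eef_pos: [0.5634, -0.1064, 0.1003]
eef_rot: [2.058, 2.373, 0.001]
ft_force: [0.6, -0.2, -1.4]
width: 0.0365
finger_force: 61.3
```

>>> {"name": "carry_out", "arguments": {"steps": [{"tx": -1,"ty": 10,"tz": 0,"yaw": 0},{"tx": -3,"ty": 20,"tz": 0,"yaw": 0},{"tx": -4,"ty": 30,"tz": 0,"yaw": 0},{"tx": -6,"ty": 40,"tz": 0,"yaw": 0},{"tx": -7,"ty": 50,"tz": 0,"yaw": 0},{"tx": -8,"ty": 60,"tz": 0,"yaw": 0},{"tx": -10,"ty": 70,"tz": 0,"yaw": 0},{"tx": -10,"ty": 70,"tz": 0,"yaw": 0}]}}

```text
clock: 7.5
eef_pos: [0.5539, -0.0356, 0.1004]
eef_rot: [-2.06, -2.372, -0.006]
ft_force: [4.4, 3.3, -2.1]
width: 0.0366
finger_force: 61.6
```

>>> {"name": "carry_out", "arguments": {"steps": [{"tx": -1,"ty": 6,"tz": 0,"yaw": 0},{"tx": -2,"ty": 12,"tz": 0,"yaw": 0},{"tx": -2,"ty": 17,"tz": 0,"yaw": 0},{"tx": -3,"ty": 22,"tz": 0,"yaw": 0},{"tx": -4,"ty": 26,"tz": 0,"yaw": 0},{"tx": -4,"ty": 29,"tz": -1,"yaw": 0},{"tx": -4,"ty": 30,"tz": -2,"yaw": 0},{"tx": -4,"ty": 30,"tz": -2,"yaw": 0}]}}

```text
clock: 8.3
eef_pos: [0.5506, -0.0074, 0.099]
eef_rot: [2.058, 2.37, 0.004]
ft_force: [5.2, -0.1, 0.3]
width: 0.0366
finger_force: 61.5
```

>>> {"name": "carry_out", "arguments": {"steps": [{"tx": 0,"ty": 1,"tz": 0,"yaw": 0},{"tx": 0,"ty": 2,"tz": 0,"yaw": 0},{"tx": 0,"ty": 3,"tz": 0,"yaw": 0},{"tx": -1,"ty": 4,"tz": 0,"yaw": 0},{"tx": -1,"ty": 5,"tz": 0,"yaw": 0},{"tx": -1,"ty": 6,"tz": 0,"yaw": 0},{"tx": -1,"ty": 6,"tz": 0,"yaw": 0},{"tx": -1,"ty": 6,"tz": 0,"yaw": 0}]}}

```text
clock: 9.1
eef_pos: [0.5498, -0.0019, 0.0991]
eef_rot: [2.057, 2.369, 0.003]
ft_force: [6.4, -2.2, -0.7]
width: 0.0362
finger_force: 61.5
```

>>> {"name": "carry_out", "arguments": {"steps": [{"tx": 1,"ty": 0,"tz": 0,"yaw": 0},{"tx": 1,"ty": 1,"tz": 0,"yaw": 0},{"tx": 1,"ty": 2,"tz": 0,"yaw": 0},{"tx": 1,"ty": 2,"tz": 0,"yaw": 0},{"tx": 1,"ty": 3,"tz": 0,"yaw": 0},{"tx": 1,"ty": 3,"tz": 0,"yaw": 0},{"tx": 1,"ty": 3,"tz": 0,"yaw": 0},{"tx": 1,"ty": 3,"tz": 0,"yaw": 0}]}}

```text
clock: 9.9
eef_pos: [0.55, 0.0001, 0.0988]
eef_rot: [2.056, 2.371, -0.002]
ft_force: [3.3, -6.8, 2.5]
width: 0.0364
finger_force: 61.5
```

```bash
python3 - <<'E'
from h import *
from bench import manip,vision
f=vision.grab_frame("side"); pickle.dump(f,open("side3.pkl","wb")); g=vision.grab_frame("top"); pickle.dump(g,open("top3.pkl","wb"))
a=crop(f["image"],235,150,110,90,6,"");b=crop(g["image"],200,160,100,100,3,"")
m=np.zeros((540,790,3),np.uint8); m[:442,:540]=cv2.resize(a,(540,442)); m[:250,540:]=cv2.resize(b,(250,250)); cv2.imwrite("pics/both4.png",m)
E
```

```text
(no output)
```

View pics/both4.png

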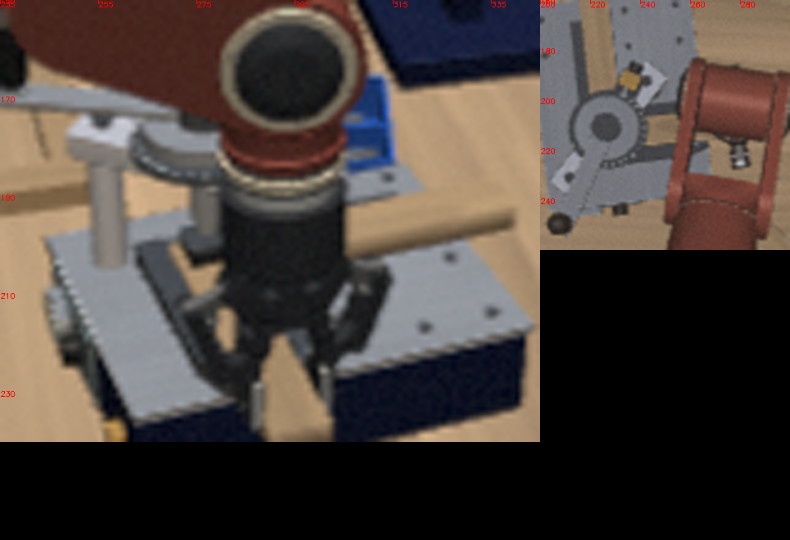

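The rail lies in the channel with the standing rail beyond it. The gripper hides the joint itself. I'll push a little further to confirm the mitre has closed.

>>> {"name": "carry_out", "arguments": {"steps": [{"tx": 0,"ty": 1,"tz": 0,"yaw": 0},{"tx": 0,"ty": 1,"tz": 0,"yaw": 0},{"tx": 0,"ty": 2,"tz": 0,"yaw": 0},{"tx": 0,"ty": 2,"tz": 0,"yaw": 0},{"tx": 0,"ty": 3,"tz": 0,"yaw": 0},{"tx": 0,"ty": 3,"tz": 0,"yaw": 0},{"tx": 0,"ty": 3,"tz": 0,"yaw": 0},{"tx": 0,"ty": 3,"tz": 0,"yaw": 0}]}}

```text
clock: 10.8
eef_pos: [0.5501, 0.0008, 0.0988]
eef_rot: [2.052, 2.37, -0.008]
ft_force: [4.4, -14.5, 1.7]
width: 0.0367
finger_force: 61.3
```

>>> {"name": "carry_out", "arguments": {"steps": [{"tx": 0,"ty": -2,"tz": 0,"yaw": 0},{"tx": 0,"ty": -3,"tz": 0,"yaw": 0},{"tx": 0,"ty": -3,"tz": 0,"yaw": 0},{"tx": 0,"ty": -3,"tz": 0,"yaw": 0},{"tx": 0,"ty": -3,"tz": 0,"yaw": 0},{"tx": 0,"ty": -3,"tz": 0,"yaw": 0},{"tx": 0,"ty": -3,"tz": 10,"yaw": 0},{"tx": 0,"ty": -3,"tz": 30,"yaw": 0}], "hand": 1}}

```text
clock: 11.6
eef_pos: [0.548, 0.0015, 0.127]
eef_rot: [-2.057, -2.37, 0.003]
ft_force: [-1.2, -0.2, 0.4]
width: 0.0855
finger_force: 0.0
```

>>> {"name": "carry_out", "arguments": {"steps": [{"tx": 0,"ty": -10,"tz": 45,"yaw": 0},{"tx": 0,"ty": -20,"tz": 90,"yaw": 0},{"tx": 0,"ty": -30,"tz": 130,"yaw": 0},{"tx": -30,"ty": -40,"tz": 170,"yaw": 0.1},{"tx": -60,"ty": -40,"tz": 205,"yaw": 0.2},{"tx": -90,"ty": -40,"tz": 230,"yaw": 0.3},{"tx": -120,"ty": -30,"tz": 250,"yaw": 0.4},{"tx": -140,"ty": 0,"tz": 260,"yaw": 0.5}]}}

```text
clock: 12.4
eef_pos: [0.4081, 0.0004, 0.3916]
eef_rot: [1.406, 2.804, 0.002]
ft_force: [0.8, 0.7, 0.6]
width: 0.0854
finger_force: 0.0
```

```bash
python3 - <<'E'
from h import *
from bench import manip,vision
f=vision.grab_frame("side"); pickle.dump(f,open("side4.pkl","wb")); g=vision.grab_frame("top"); pickle.dump(g,open("top4.pkl","wb"))
a=crop(f["image"],235,150,110,100,5,"");b=crop(g["image"],205,180,90,70,3,"")
m=np.zeros((540,790,3),np.uint8); m[:500,:550]=a; m[:187,550:]=cv2.resize(b,(240,187)); cv2.imwrite("pics/both5.png",m)
print(manip.sense()["eef_pos"])
E
```

```text
[0.40810164 0.00292386 0.39222226]
```

View pics/both5.png

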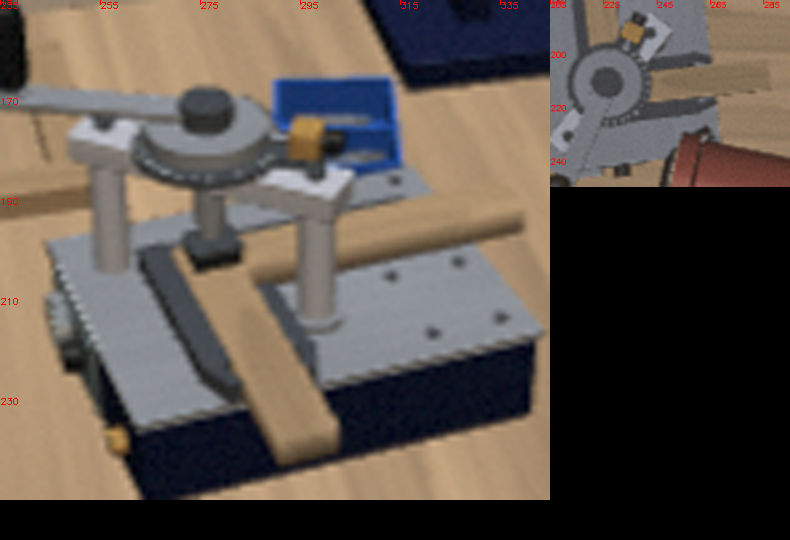

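The loose rail now reaches under the foot at about (215,250), meeting the standing rail with no visible gap. Its square end is at about (278,455)–(338,432) in the crop. I'll check the end's position.

```bash
python3 - <<'E'
from h import *
np.set_printoptions(precision=4,suppress=True)
g,s,t=load("top4"),load("side4"),load("top0")
a=.14;o=np.array([.5305,.1268]);R=np.array([[np.cos(a),-np.sin(a)],[np.sin(a),np.cos(a)]])
P=lambda w:(w[:,:2]-o)@R
# brightness-difference mask of the rail top vs first image in the bed area and beyond
u=np.array([(276,446),(337,424)])/5.+[235,150]-.4
print("side end",P(plane(s,u,.097)))
d=cv2.absdiff(g["image"],t["image"]).sum(2)
end=proj(g,np.c_[(np.c_[np.zeros(60),np.linspace(-.20,-.11,60)]@R.T+o),np.full(60,.097)])
v=[cv2.getRectSubPix(d.astype(np.float32),(1,5),tuple(map(float,p))).mean() for p in end]
print([(round(float(y*1000)),int(x)) for y,x in zip(np.linspace(-.20,-.11,60),v)][::2])
E
```

```text
side end [[-0.0226 -0.1659]
 [ 0.0194 -0.1591]]
[(-200, 9), (-197, 10), (-194, 13), (-191, 10), (-188, 7), (-185, 10), (-182, 13), (-179, 8), (-176, 7), (-173, 14), (-169, 11), (-166, 14), (-163, 14), (-160, 30), (-157, 47), (-154, 50), (-151, 49), (-148, 48), (-145, 51), (-142, 53), (-139, 48), (-136, 47), (-133, 43), (-130, 49), (-127, 47), (-124, 40), (-121, 45), (-118, 46), (-115, 44), (-112, 41)]
```

Square end is at about press y −161 mm (home −162), so the rail is home. Now to the handle.

>>> {"name": "carry_out", "arguments": {"steps": [{"tx": 0,"ty": 35,"tz": 0,"yaw": 0.05},{"tx": 0,"ty": 75,"tz": 0,"yaw": 0.1},{"tx": 0,"ty": 115,"tz": 0,"yaw": 0.15},{"tx": -2,"ty": 155,"tz": 0,"yaw": 0.2},{"tx": -2,"ty": 185,"tz": 0,"yaw": 0.22},{"tx": -2,"ty": 206,"tz": -5,"yaw": 0.22},{"tx": -2,"ty": 206,"tz": -25,"yaw": 0.22},{"tx": -2,"ty": 206,"tz": -50,"yaw": 0.22}]}}

```text
clock: 13.3
eef_pos: [0.4079, 0.208, 0.3386]
eef_rot: [1.09, 2.944, 0.002]
ft_force: [-0.3, -0.6, -0.7]
width: 0.0854
finger_force: 0.0
```

>>> {"name": "carry_out", "arguments": {"steps": [{"tx": 0,"ty": 0,"tz": -20,"yaw": 0},{"tx": 0,"ty": 0,"tz": -40,"yaw": 0},{"tx": 0,"ty": 0,"tz": -55,"yaw": 0},{"tx": 0,"ty": 0,"tz": -70,"yaw": 0},{"tx": 0,"ty": 0,"tz": -80,"yaw": 0},{"tx": 0,"ty": 0,"tz": -82,"yaw": 0},{"tx": 0,"ty": 0,"tz": -82,"yaw": 0},{"tx": 0,"ty": 0,"tz": -82,"yaw": 0}]}}

```text
clock: 14.1
eef_pos: [0.4078, 0.2074, 0.257]
eef_rot: [1.091, 2.945, 0.002]
ft_force: [-1.0, -0.6, -0.1]
width: 0.0852
finger_force: 0.0
```

```bash
python3 - <<'E'
from h import *
from bench import manip,vision
f=vision.grab_frame("side"); g=vision.grab_frame("top"); pickle.dump(f,open("side5.pkl","wb"))
a=crop(f["image"],200,110,110,100,5,"");b=crop(g["image"],180,180,90,90,2,"")
m=np.zeros((540,790,3),np.uint8); m[:500,:550]=a; m[:180,550:730]=b; cv2.imwrite("pics/both6.png",m)
print(manip.sense()["eef_pos"],manip.sense()["ft_force"])
E
```

```text
[0.40776593 0.20739087 0.25708675] [ 0.64943421 -0.32063738 -0.07819985]
```

View pics/both6.png

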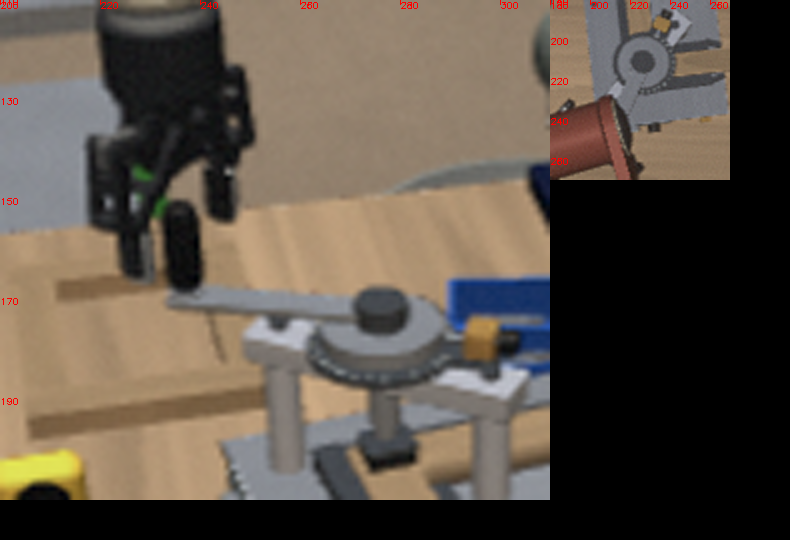

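The handle (185,245 in the crop) stands between the open fingers, and the rail is still under the foot (400,480). Closing the gripper.

>>> {"name": "carry_out", "arguments": {"steps": [{"tx": 0,"ty": 0,"tz": 0,"yaw": 0},{"tx": 0,"ty": 0,"tz": 0,"yaw": 0},{"tx": 0,"ty": 0,"tz": 0,"yaw": 0},{"tx": 0,"ty": 0,"tz": 0,"yaw": 0},{"tx": 0,"ty": 0,"tz": 0,"yaw": 0},{"tx": 0,"ty": 0,"tz": 0,"yaw": 0},{"tx": 0,"ty": 0,"tz": 0,"yaw": 0},{"tx": 0,"ty": 0,"tz": 0,"yaw": 0}], "hand": -1}}

```text
clock: 15.0
eef_pos: [0.4078, 0.2079, 0.2565]
eef_rot: [1.091, 2.945, 0.004]
ft_force: [4.0, 3.8, 0.0]
width: 0.0244
finger_force: 59.1
```

```bash
python3 - <<'E'
import numpy as np
from bench import manip
s=manip.sense();print(s["eef_pos"],s["ft_force"],s["width"],s["finger_force"])
c=np.array([.5262,.1567]); v=s["eef_pos"][:2]-c; r=np.hypot(*v); a=np.arctan2(v[1],v[0]); print(r,a,a-.14)
for d in np.arange(.05,.95,.05):
    b=a-d; p=(.13*np.array([np.cos(b),np.sin(b)])-.13*v/r)*1000; print(round(d,3),p.round(1))
E
```

```text
[0.4078389  0.20786356 0.2564877 ] [3.99298721 3.81464655 0.04123193] 0.024380246820422037 59.08526882878505
0.12894595832104902 2.7335832102194937 2.5935832102194936
0.05 [2.7 5.9]
0.1 [ 5.7 11.7]
0.15 [ 9.  17.3]
0.2 [12.6 22.7]
0.25 [16.5 27.9]
0.3 [20.6 33. ]
0.35 [24.9 37.8]
0.4 [29.5 42.4]
0.45 [34.3 46.8]
0.5 [39.3 50.9]
0.55 [44.6 54.8]
0.6 [50.  58.4]
0.65 [55.5 61.7]
0.7 [61.3 64.7]
0.75 [67.2 67.5]
0.8 [73.2 70. ]
0.85 [79.3 72.1]
0.9 [85.6 74. ]
```

>>> {"name": "carry_out", "arguments": {"steps": [{"tx": 1.5,"ty": 3,"tz": 0,"yaw": 0},{"tx": 2.5,"ty": 6,"tz": 0,"yaw": 0},{"tx": 4,"ty": 9,"tz": 0,"yaw": 0},{"tx": 5.5,"ty": 11.5,"tz": 0,"yaw": 0},{"tx": 5.5,"ty": 11.5,"tz": 0,"yaw": 0},{"tx": 5.5,"ty": 11.5,"tz": 0,"yaw": 0},{"tx": 5.5,"ty": 11.5,"tz": 0,"yaw": 0},{"tx": 5.5,"ty": 11.5,"tz": 0,"yaw": 0}]}}

```text
clock: 15.8
eef_pos: [0.412, 0.2172, 0.2563]
eef_rot: [-1.092, -2.944, 0.009]
ft_force: [-4.0, -6.2, 5.7]
width: 0.0248
finger_force: 59.8
```

>>> {"name": "carry_out", "arguments": {"steps": [{"tx": 1,"ty": 1.5,"tz": 0,"yaw": 0},{"tx": 2,"ty": 3,"tz": 0,"yaw": 0},{"tx": 3,"ty": 4.5,"tz": 0,"yaw": 0},{"tx": 3.5,"ty": 6,"tz": 0,"yaw": 0},{"tx": 3.5,"ty": 6,"tz": 0,"yaw": 0},{"tx": 3.5,"ty": 6,"tz": 0,"yaw": 0},{"tx": 3.5,"ty": 6,"tz": 0,"yaw": 0},{"tx": 3.5,"ty": 6,"tz": 0,"yaw": 0}]}}

```text
clock: 16.6
eef_pos: [0.4153, 0.2234, 0.2563]
eef_rot: [-1.092, -2.944, 0.009]
ft_force: [-4.8, -5.9, 5.4]
width: 0.0249
finger_force: 59.8
```

>>> {"name": "carry_out", "arguments": {"steps": [{"tx": 1,"ty": 1.5,"tz": 0,"yaw": 0},{"tx": 2,"ty": 3,"tz": 0,"yaw": 0},{"tx": 3,"ty": 4.5,"tz": 0,"yaw": 0},{"tx": 3.5,"ty": 5.5,"tz": 0,"yaw": 0},{"tx": 3.5,"ty": 5.5,"tz": 0,"yaw": 0},{"tx": 3.5,"ty": 5.5,"tz": 0,"yaw": 0},{"tx": 3.5,"ty": 5.5,"tz": 0,"yaw": 0},{"tx": 3.5,"ty": 5.5,"tz": 0,"yaw": 0}]}}

```text
clock: 17.4
eef_pos: [0.4184, 0.2287, 0.2563]
eef_rot: [-1.091, -2.943, 0.01]
ft_force: [-8.1, -6.0, 5.5]
width: 0.0247
finger_force: 59.9
```

>>> {"name": "carry_out", "arguments": {"steps": [{"tx": 1,"ty": 1.5,"tz": 0,"yaw": 0},{"tx": 2,"ty": 3,"tz": 0,"yaw": 0},{"tx": 3,"ty": 4,"tz": 0,"yaw": 0},{"tx": 4,"ty": 5,"tz": 0,"yaw": 0},{"tx": 4,"ty": 5,"tz": 0,"yaw": 0},{"tx": 4,"ty": 5,"tz": 0,"yaw": 0},{"tx": 4,"ty": 5,"tz": 0,"yaw": 0},{"tx": 4,"ty": 5,"tz": 0,"yaw": 0}]}}

```text
clock: 18.2
eef_pos: [0.422, 0.2341, 0.2563]
eef_rot: [-1.09, -2.942, 0.009]
ft_force: [-8.1, -5.3, 5.7]
width: 0.0246
finger_force: 60.0
```

>>> {"name": "carry_out", "arguments": {"steps": [{"tx": 1,"ty": 1.5,"tz": 0,"yaw": 0},{"tx": 2,"ty": 3,"tz": 0,"yaw": 0},{"tx": 3,"ty": 4,"tz": 0,"yaw": 0},{"tx": 4,"ty": 5,"tz": 0,"yaw": 0},{"tx": 4,"ty": 5,"tz": 0,"yaw": 0},{"tx": 4,"ty": 5,"tz": 0,"yaw": 0},{"tx": 4,"ty": 5,"tz": 0,"yaw": 0},{"tx": 4,"ty": 5,"tz": 0,"yaw": 0}]}}

```text
clock: 19.0
eef_pos: [0.426, 0.2396, 0.2563]
eef_rot: [-1.09, -2.942, 0.007]
ft_force: [-8.3, -2.8, 6.6]
width: 0.0246
finger_force: 60.0
```

>>> {"name": "carry_out", "arguments": {"steps": [{"tx": 1,"ty": 1.5,"tz": 0,"yaw": 0},{"tx": 2,"ty": 3,"tz": 0,"yaw": 0},{"tx": 3,"ty": 4,"tz": 0,"yaw": 0},{"tx": 4,"ty": 5,"tz": 0,"yaw": 0},{"tx": 4,"ty": 5,"tz": 0,"yaw": 0},{"tx": 4,"ty": 5,"tz": 0,"yaw": 0},{"tx": 4,"ty": 5,"tz": 0,"yaw": 0},{"tx": 4,"ty": 5,"tz": 0,"yaw": 0}]}}

```text
clock: 19.8
eef_pos: [0.4303, 0.2448, 0.2564]
eef_rot: [-1.09, -2.943, 0.006]
ft_force: [-6.6, -1.8, 4.8]
width: 0.0244
finger_force: 59.9
```

>>> {"name": "carry_out", "arguments": {"steps": [{"tx": 1,"ty": 1,"tz": 0,"yaw": 0},{"tx": 2,"ty": 2,"tz": 0,"yaw": 0},{"tx": 3,"ty": 3.5,"tz": 0,"yaw": 0},{"tx": 4,"ty": 5,"tz": 0,"yaw": 0},{"tx": 4,"ty": 5,"tz": 0,"yaw": 0},{"tx": 4,"ty": 5,"tz": 0,"yaw": 0},{"tx": 4,"ty": 5,"tz": 0,"yaw": 0},{"tx": 4,"ty": 5,"tz": 0,"yaw": 0}]}}

```text
clock: 20.6
eef_pos: [0.4342, 0.2493, 0.2563]
eef_rot: [-1.09, -2.942, 0.008]
ft_force: [-7.1, -3.8, 6.4]
width: 0.0246
finger_force: 60.0
```

>>> {"name": "carry_out", "arguments": {"steps": [{"tx": 1,"ty": 1,"tz": 0,"yaw": 0},{"tx": 2,"ty": 2,"tz": 0,"yaw": 0},{"tx": 3,"ty": 3.5,"tz": 0,"yaw": 0},{"tx": 4,"ty": 5,"tz": 0,"yaw": 0},{"tx": 4,"ty": 5,"tz": 0,"yaw": 0},{"tx": 4,"ty": 5,"tz": 0,"yaw": 0},{"tx": 4,"ty": 5,"tz": 0,"yaw": 0},{"tx": 4,"ty": 5,"tz": 0,"yaw": 0}]}}

```text
clock: 21.4
eef_pos: [0.4378, 0.2531, 0.2562]
eef_rot: [-1.091, -2.942, 0.014]
ft_force: [-10.6, -9.7, 7.1]
width: 0.0244
finger_force: 60.2
```

>>> {"name": "carry_out", "arguments": {"steps": [{"tx": 1,"ty": 1,"tz": 0,"yaw": 0},{"tx": 2,"ty": 2,"tz": 0,"yaw": 0},{"tx": 3,"ty": 3.5,"tz": 0,"yaw": 0},{"tx": 4.5,"ty": 4.5,"tz": 0,"yaw": 0},{"tx": 4.5,"ty": 4.5,"tz": 0,"yaw": 0},{"tx": 4.5,"ty": 4.5,"tz": 0,"yaw": 0},{"tx": 4.5,"ty": 4.5,"tz": 0,"yaw": 0},{"tx": 4.5,"ty": 4.5,"tz": 0,"yaw": 0}]}}

```text
clock: 22.2
eef_pos: [0.4434, 0.2583, 0.2563]
eef_rot: [-1.092, -2.944, 0.009]
ft_force: [-4.7, -5.3, 4.4]
width: 0.0241
finger_force: 59.9
```

```bash
cat > lev.py <<'E'
import numpy as np
from scipy.optimize import least_squares
D=[l.split() for l in """.4078 .2079 4 3.8
.412 .2172 -4 -6.2
.4153 .2234 -4.8 -5.9
.4184 .2287 -8.1 -6
.422 .2341 -8.1 -5.3
.426 .2396 -8.3 -2.8
.4303 .2448 -6.6 -1.8
.4342 .2493 -7.1 -3.8
.4378 .2531 -10.6 -9.7
.4434 .2583 -4.7 -5.3""".split("\n")]
import sys
def run(extra=[]):
    d=np.array(D+extra,float); p=d[:,:2]; F=d[:,2:]
    c=least_squares(lambda c:np.r_[(np.hypot(*(p-c).T)-.13)*1000,(c-[.5262,.1567])*1000/3],[.526,.157]).x
    v=p-c; a=np.arctan2(v[:,1],v[:,0]); t=np.c_[np.sin(a),-np.cos(a)]; e=np.c_[np.cos(a),np.sin(a)]
    print(c)
    for i in range(len(a)): print(i,"d %.3f press %.3f T %.1f rad %.1f r %.4f"%(a[0]-a[i],a[i]-.14,-(F[i]@t[i]),F[i]@e[i],np.hypot(*v[i])))
    return c,a
E
python3 -c "
from lev import *
c,a=run()
for d in np.arange(.45,.85,.05): print(round(d,2),(c+.13*np.r_[np.cos(a[0]-d),np.sin(a[0]-d)]).round(4))"
```

```text
[0.52797359 0.15899429]
0 d 0.000 press 2.615 T -5.0 rad -2.3 r 0.1297
1 d 0.079 press 2.536 T 7.3 rad 0.8 r 0.1298
2 d 0.133 press 2.482 T 7.5 rad 1.2 r 0.1298
3 d 0.180 press 2.435 T 9.4 rad 3.6 r 0.1299
4 d 0.230 press 2.385 T 9.0 rad 3.5 r 0.1299
5 d 0.282 press 2.333 T 7.3 rad 4.8 r 0.1300
6 d 0.334 press 2.281 T 5.7 rad 3.8 r 0.1300
7 d 0.380 press 2.235 T 7.7 rad 2.5 r 0.1302
8 d 0.420 press 2.195 T 14.4 rad 0.3 r 0.1303
9 d 0.479 press 2.136 T 7.0 rad -1.0 r 0.1304
0.45 [0.4409 0.2555]
0.5 [0.4458 0.2597]
0.55 [0.4509 0.2637]
0.6 [0.4563 0.2674]
0.65 [0.4618 0.2709]
0.7 [0.4674 0.274 ]
0.75 [0.4733 0.2769]
0.8 [0.4792 0.2795]
```

>>> {"name": "carry_out", "arguments": {"steps": [{"tx": 1.5,"ty": 1,"tz": 0,"yaw": 0},{"tx": 3,"ty": 2,"tz": 0,"yaw": 0},{"tx": 4,"ty": 3,"tz": 0,"yaw": 0},{"tx": 5.5,"ty": 4,"tz": 0,"yaw": 0},{"tx": 5.5,"ty": 4,"tz": 0,"yaw": 0},{"tx": 5.5,"ty": 4,"tz": 0,"yaw": 0},{"tx": 5.5,"ty": 4,"tz": 0,"yaw": 0},{"tx": 5.5,"ty": 4,"tz": 0,"yaw": 0}]}}

```text
clock: 23.0
eef_pos: [0.4488, 0.2627, 0.2563]
eef_rot: [-1.091, -2.944, 0.007]
ft_force: [-4.7, -3.7, 5.6]
width: 0.0242
finger_force: 59.9
```

>>> {"name": "carry_out", "arguments": {"steps": [{"tx": 1,"ty": 1,"tz": 0,"yaw": 0},{"tx": 2,"ty": 1.5,"tz": 0,"yaw": 0},{"tx": 3,"ty": 2,"tz": 0,"yaw": 0},{"tx": 4,"ty": 3,"tz": 0,"yaw": 0},{"tx": 4,"ty": 3,"tz": 0,"yaw": 0},{"tx": 4,"ty": 3,"tz": 0,"yaw": 0},{"tx": 4,"ty": 3,"tz": 0,"yaw": 0},{"tx": 4,"ty": 3,"tz": 0,"yaw": 0}]}}

```text
clock: 23.8
eef_pos: [0.4525, 0.2654, 0.2563]
eef_rot: [-1.091, -2.943, 0.009]
ft_force: [-6.1, -4.9, 6.0]
width: 0.0247
finger_force: 59.9
```

>>> {"name": "carry_out", "arguments": {"steps": [{"tx": 1,"ty": 1,"tz": 0,"yaw": 0},{"tx": 2,"ty": 1.5,"tz": 0,"yaw": 0},{"tx": 3,"ty": 2,"tz": 0,"yaw": 0},{"tx": 4,"ty": 3,"tz": 0,"yaw": 0},{"tx": 4,"ty": 3,"tz": 0,"yaw": 0},{"tx": 4,"ty": 3,"tz": 0,"yaw": 0},{"tx": 4,"ty": 3,"tz": 0,"yaw": 0},{"tx": 4,"ty": 3,"tz": 0,"yaw": 0}]}}

```text
clock: 24.6
eef_pos: [0.4562, 0.2681, 0.2563]
eef_rot: [-1.091, -2.943, 0.011]
ft_force: [-8.3, -6.6, 7.2]
width: 0.0248
finger_force: 60.0
```

>>> {"name": "carry_out", "arguments": {"steps": [{"tx": 1,"ty": 0.5,"tz": 0,"yaw": 0},{"tx": 2,"ty": 1,"tz": 0,"yaw": 0},{"tx": 3,"ty": 2,"tz": 0,"yaw": 0},{"tx": 4.5,"ty": 2.5,"tz": 0,"yaw": 0},{"tx": 4.5,"ty": 2.5,"tz": 0,"yaw": 0},{"tx": 4.5,"ty": 2.5,"tz": 0,"yaw": 0},{"tx": 4.5,"ty": 2.5,"tz": 0,"yaw": 0},{"tx": 4.5,"ty": 2.5,"tz": 0,"yaw": 0}]}}

```text
clock: 25.4
eef_pos: [0.4603, 0.2708, 0.2563]
eef_rot: [-1.09, -2.942, 0.011]
ft_force: [-8.9, -6.0, 7.1]
width: 0.0248
finger_force: 60.1
```

>>> {"name": "carry_out", "arguments": {"steps": [{"tx": 1,"ty": 0.5,"tz": 0,"yaw": 0},{"tx": 2,"ty": 1,"tz": 0,"yaw": 0},{"tx": 3,"ty": 2,"tz": 0,"yaw": 0},{"tx": 4.5,"ty": 2.5,"tz": 0,"yaw": 0},{"tx": 4.5,"ty": 2.5,"tz": 0,"yaw": 0},{"tx": 4.5,"ty": 2.5,"tz": 0,"yaw": 0},{"tx": 4.5,"ty": 2.5,"tz": 0,"yaw": 0},{"tx": 4.5,"ty": 2.5,"tz": 0,"yaw": 0}]}}

```text
clock: 26.2
eef_pos: [0.465, 0.2735, 0.2563]
eef_rot: [-1.09, -2.942, 0.009]
ft_force: [-7.5, -4.5, 6.0]
width: 0.0245
finger_force: 60.0
```

```bash
python3 -c "
from lev import *
from bench import manip
s=manip.sense()
run([['.4488','.2627','-4.7','-3.7'],['.4525','.2654','-6.1','-4.9'],['.4562','.2681','-8.3','-6.6'],list(s['eef_pos'][:2])+list(s['ft_force'][:2])])"
```

```text
[0.5284167  0.15972146]
0 d 0.000 press 2.622 T -5.0 rad -2.3 r 0.1299
1 d 0.079 press 2.543 T 7.3 rad 0.8 r 0.1298
2 d 0.133 press 2.489 T 7.5 rad 1.3 r 0.1298
3 d 0.180 press 2.442 T 9.4 rad 3.7 r 0.1299
4 d 0.230 press 2.392 T 9.0 rad 3.6 r 0.1298
5 d 0.282 press 2.339 T 7.3 rad 4.8 r 0.1299
6 d 0.334 press 2.287 T 5.7 rad 3.8 r 0.1299
7 d 0.380 press 2.241 T 7.6 rad 2.5 r 0.1300
8 d 0.420 press 2.201 T 14.4 rad 0.4 r 0.1301
9 d 0.479 press 2.142 T 7.0 rad -0.9 r 0.1302
10 d 0.533 press 2.089 T 6.0 rad -0.1 r 0.1302
11 d 0.568 press 2.054 T 7.8 rad -0.4 r 0.1301
12 d 0.603 press 2.019 T 10.6 rad -0.9 r 0.1302
13 d 0.682 press 1.939 T 8.7 rad -0.3 r 0.1303
```

>>> {"name": "carry_out", "arguments": {"steps": [{"tx": 1,"ty": 0.5,"tz": 0,"yaw": 0},{"tx": 2,"ty": 1,"tz": 0,"yaw": 0},{"tx": 3,"ty": 1.5,"tz": 0,"yaw": 0},{"tx": 4,"ty": 2,"tz": 0,"yaw": 0},{"tx": 5,"ty": 2.5,"tz": 0,"yaw": 0},{"tx": 5,"ty": 2.5,"tz": 0,"yaw": 0},{"tx": 5,"ty": 2.5,"tz": 0,"yaw": 0},{"tx": 5,"ty": 2.5,"tz": 0,"yaw": 0}]}}

```text
clock: 27.0
eef_pos: [0.4702, 0.2762, 0.2563]
eef_rot: [-1.09, -2.942, 0.008]
ft_force: [-7.7, -4.5, 5.9]
width: 0.0247
finger_force: 60.0
```

```bash
python3 -c "
from lev import *
from bench import manip,vision
import h
s=manip.sense()
run([['.4488','.2627','-4.7','-3.7'],['.4603','.2708','-8.9','-6.0'],list(s['eef_pos'][:2])+list(s['ft_force'][:2])])
f=vision.grab_frame('side'); h.cv2.imwrite('pics/fin.png',h.crop(f['image'],215,120,130,115,5,''))" | tail -4
```

```text
9 d 0.479 press 2.143 T 7.0 rad -0.9 r 0.1302
10 d 0.533 press 2.089 T 6.0 rad -0.1 r 0.1302
11 d 0.641 press 1.981 T 10.7 rad -0.5 r 0.1303
12 d 0.727 press 1.895 T 8.9 rad -0.6 r 0.1303
```

```bash
python3 -c "
from bench import job
print(job.finish_job())"
```

```text
the job is handed in; nothing more can be done
None
```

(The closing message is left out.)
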